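# Turn the counter sign wheel to the moon

## Robot

A 6-joint arm with a two-finger parallel gripper is mounted at the origin on a cart in front of the work surface, level with it; the furniture and walls round the work are solid. World frame = base frame: x ahead of the robot, y to its left, z up, the work surface at z = 0. Lengths are in mm, angles in rad, forces in N, time in s.
With the tool pointing down it reaches from about 275 to 1000 mm from the base axis. Payload 8.4 kg.
Tool frame: the origin (TCP) lies at the very end of the fingers, on their centre line; the grasp point (between the pads) lies 19 mm behind it; z points along the fingers, y is the direction in which the jaws open and shut (so a half turn about z gives the same grasp; the last joint's range is limited). The gripper opens to 85 mm and grips with 20 to 120 N. Pads are 22 mm wide; open, the fingers measure 114 mm over their backs; the gripper's body (76 mm by 85 mm) begins 54 mm behind the grasp point. The pads swing forward as they close: fully open they stand 13 mm farther back than shut.
Start: joints at [-0.002, 0.353, 1.633, -0, 1.155, -0.002], TCP at [625.002, -0, 231.281] pointing down, gripper open.
Joint ranges: [-2.63, 2.63], [-0.92, 2.1], [0.06, 2.66], [-1.3, 4.44], [0, 2.69], [-3.02, 3.02]. Speed limits (rad/s): [2.22, 2.22, 2.79, 3.14, 3.14, 3.14].

## Interface

Orientations are given as [roll, pitch, yaw] about the fixed x, y, z axes, in that order (R = Rz(yaw) Ry(pitch) Rx(roll)).
In Python, from rig import sense, grab_frame, sign_off, masks_of gives the robot as it stands. The module is installed in compiled form; this text tells all that it offers.
- The arm moves only by the shell command python3 -m inch 'ROWS' [FORCE]. ROWS is JSON, a list of rows, each an object of numbers: "gripper": the finger opening in m, from 0 to 0.0854; "tx", "ty", "tz": the shift along the tool's x, y, z in m; "spin": the turn about the tool's z in degrees. In form: [{"gripper": .., "tx": .., "ty": .., "tz": .., "spin": ..}, ...]. A call has exactly 8 rows; each row shifts and turns the commanded pose from where the row before left it, along the tool's axes as they then stand; what a row does not reach is not made up. A row lasts 1/10 s, in which the tool goes at most 50 mm and 8.59 degrees, less where a joint would pass 70% of its speed; a pose out of reach is approached as far as the arm can. A call is refused whole if a number of a shift passes 0.05 or a number of a turn 8.59, either way. A call with a gripper value outside its range is refused whole. The fingers move at their own pace and stop on an object; FORCE is the grip in N (left out, the last holds). Time passes only in rows, so rows that do not move let the fingers close, or fill a call up. It gives the time, the measured TCP pose, the force and the opening at its end, in the units of the state.
- sense(): the state, without advancing time (a new reading comes with each control period).
- grab_frame(name): name is "scene" or "side" or "wrist"; returns a dict with "pixels" (420x560x3 uint8, red, green, blue), "K" (3x3 intrinsics, pixels), "extrinsics" (4x4, takes a point from camera to world coordinates). Camera axes: x right, y down, z forward; pixel columns grow to the right and rows downward; lengths in mm; the calibration is good to about 2 mm. The wrist camera is an equidistant fisheye: a pixel r from the principal point sees the ray r / f radians off the axis. A picture is of the moment at which its call begins. There is no depth.
- sign_off(): hands the job in, once; it reports no verdict.
Trained networks look in the newest picture that a camera, given by its name, has taken for a name from the list of things; names that differ only in an ending like _2 or _b are one class to them, and where a whole thing is asked for, a point or a joint stands for the part that bears it (a point fixed in the world has none). Each returns a list of dicts, best first, with "conf" (0 to 1); they miss things now and then, are a little off and sometimes report something else, mostly with a low value. They report only what shows in the picture. A call takes as long as a camera call.
- masks_of(camera, target): "pixels" (420x560 bool, what is visible of it) and "centre" ([row, column] in pixels, amid what is visible of it).
The state is a dict: "clock": time; "qpos": joint angles; "qvel": joint speeds; "joint_efforts": joint torques, N m; "eef_pos": TCP position; "tcp_rot": TCP orientation; "contact_force": force on the tool from outside, world axes, zero at the start; "wrist_torque": the same for the moment, N m; "opening": opening from 0.0 (shut) to 1.0 (fully open).
Only numpy, scipy, OpenCV 4.12 (cv2) and the standard library are available. Lean on these libraries where they do the work, as an engineer would, in place of code of your own. Each camera call takes 0.05 s, during which the arm holds its last target.

## Task

The shop is closing: turn the round wooden sign wheel on the counter until the crescent moon is in the middle of its window, and leave the wheel sprung fully up and held by its catch. The wheel has to be pressed down to turn past the catch's seats; its raised finger bars are there to push it round, bar after bar because the hood gets in the way. Leave the things standing around it where they are.

Things in the scene. Friction and masses are not known exactly. Their poses are not given: they have to be found in the camera images.
- sign_stand: fixed wooden sign stand flat on the counter: a 12 mm foot (round front of radius 122 mm, square rear), a level wheel on it, and a fixed hood (underside 50, top 56 mm up) over the wheel's rear half. Origin: centre of its underside, on the wheel's axis; x axis level towards the window, z up. Hood: x 0..120, y -118..118 mm, and a round lobe of radius 45 mm over the hub. The wheel's front half (x < 0) lies open
- sign_axis (a point): fixed point on the wheel's upright axis, level with the wheel's top face when it is up (34 mm above the counter). Hidden under the hood's lobe is a catch with six seats, one for each symbol in mid-window. In a seat the wheel is up and cannot turn more than about 4 degrees either way
- sign_window (a point): fixed point under the middle of the window, 72 mm from the axis, 34 mm above the counter: the moon belongs here. The window is an opening in the hood, 45 to 97 mm from the axis and 60 mm wide
- sign_wheel: wooden wheel, 200 mm across, 10 mm thick, turns either way, full turns. Six 60-degree sectors with flush symbols inlaid in one dark wood: counter-clockwise from above moon, cup, flower, sun, gift box, heart. Origin: on its axis, 34 mm below its top face; x axis through the moon
- moon (a point): middle of the crescent moon inlay, 36 mm, on the wheel's top face, 72 mm from the axis; turns and sinks with the wheel
- moon_bar (a point): middle of one of six radial finger bars that stand on the borders between sectors (30 degrees counter-clockwise from the moon, then every 60): 8 mm wide, 12 mm high over the wheel's face (this point half-way up), 51 to 97 mm from the axis. Push sideways on any bar to turn the wheel
- sign_press (a joint): how far the wheel is pressed straight down, m: 0 up, 0.009 bottom stop. A spring lifts it (4 N starts it down, 9 N holds it at the bottom). Deeper than 0.006 it turns past the seats (1 to 3 N at a bar). Let go between seats it rests at about 0.004 and a sideways push still turns it, until it is within about 4 degrees of a seat: there it springs up to 0 and locks. Usually starts between seats
- kraft_box: bystander: kraft cardboard gift box, 90x90x94 mm, left of the stand; origin at the centre of its underside
- tape_roll: bystander: roll of tape lying flat, 92x90x25 mm, left front; origin at the centre of its underside
- stamp: bystander: wooden hand stamp, 32x45x62 mm, right of the stand; origin at the centre of its underside
- soap_1: bystander: wrapped soap bar, 53x78x28 mm, right of the stand; origin at the centre of its underside
- stapler: bystander: stapler, 34x131x41 mm, right of the stand; origin at the centre of its underside

How it is judged:
By the outcome, as a careful person would: the job done as asked, in the order asked, and still so for the second after the job is handed in, with the robot touching nothing.
It also fails if it takes over 48 s, if anything falls off the work surface, if the arm or the gripper's body presses on something with over 40 N, if the wrist force passes 120 N, or if a joint passes its speed limit or range.

## Working session

There is one attempt and no reset: what is moved stays moved. The work goes in short steps, Python scripts to look and compute and a shell command to move; the robot and the scene stay as the last step left them, time stands still between calls to the robot, and variables do not carry over. Pictures are saved under pics/ and viewed, and the job is handed in when it is done.

```bash
mkdir -p pics; cat > h.py <<'E'
import numpy as np, cv2
from rig import *
def save(c,n):
    f=grab_frame(c); cv2.imwrite(f'pics/{n}.png',f['pixels'][:,:,::-1]); return f
def to_plane(f,px,z):
    # px (row,col); pinhole
    K=f['K'];E=f['extrinsics'];d=np.linalg.inv(K)@np.array([px[1],px[0],1.]);d=E[:3,:3]@d;o=E[:3,3]
    return o+d*(z-o[2])/d[2]
def proj(f,p):
    E=f['extrinsics'];c=E[:3,:3].T@(np.array(p)-E[:3,3]);q=f['K']@c;return q[:2]/q[2]
E
python3 - <<'E'
from h import *
fs={c:save(c,c+'0') for c in ['scene','side','wrist']}
for c in ['scene','side']:
    for t in ['moon','sign_wheel','sign_stand','kraft_box','tape_roll','stamp','soap_1','stapler','moon_bar']:
        try:
            for m in masks_of(c,t)[:2]:
                print(c,t,round(m['conf'],2),np.round(m['centre']),to_plane(fs[c],m['centre'],34 if 'moon' in t or 'sign' in t else 15).round(),m['pixels'].sum())
        except Exception as e: print(c,t,e)
s=sense();print(s)
print(fs['wrist']['K'],fs['wrist']['extrinsics'],fs['scene']['extrinsics'],fs['side']['extrinsics'])
E
```

```text
scene moon 0.77 [219. 286.] [490.  69.  34.] 1199
scene sign_wheel 0.81 [220. 286.] [489.  74.  34.] 1208
scene sign_stand 0.71 [219. 273.] [528.  91.  34.] 3920
scene sign_stand 0.65 [220. 289.] [478.  70.  34.] 1073
scene kraft_box 0.93 [289. 186.] [621. 449.  15.] 1687
scene tape_roll 0.94 [315. 259.] [388. 420.  15.] 543
scene tape_roll 0.2 [221. 288.] [487.  60.  15.] 1119
scene stamp 0.56 [182. 329.] [ 450. -185.   15.] 154
scene soap_1 0.69 [173. 317.] [ 511. -213.   15.] 254
scene stapler 0.51 [162. 359.] [ 396. -349.   15.] 240
scene moon_bar 0.8 [220. 287.] [485.  73.  34.] 1201
side moon 0.89 [236. 269.] [491.  37.  34.] 1685
side moon 0.51 [307. 261.] [ 450. -180.   34.] 410
side sign_wheel 0.84 [234. 265.] [481.  47.  34.] 1639
side sign_wheel 0.59 [134. 286.] [591. 485.  34.] 1315
side sign_stand 0.97 [235. 291.] [548.  36.  34.] 6400
side kraft_box 0.75 [130. 286.] [596. 531.  15.] 1264
side tape_roll 0.73 [320. 287.] [ 507. -206.   15.] 852
side tape_roll 0.51 [235. 289.] [546.  55.  15.] 6317
side stamp 0.61 [307. 258.] [ 446. -164.   15.] 366
side soap_1 0.9 [322. 2
[... 1153 characters left out ...]
596113e-01  7.74497514e+01]
 [-8.71699693e-04  3.02596010e-01 -9.53118510e-01  3.72882929e+02]
 [ 0.00000000e+00  0.00000000e+00  0.00000000e+00  1.00000000e+00]] [[-8.76928498e-01 -3.52825120e-01  3.26359992e-01  1.26624693e+01]
 [-4.80521564e-01  6.29820473e-01 -6.10266497e-01  9.90422017e+02]
 [ 9.76914510e-03 -6.91983096e-01 -7.21847600e-01  1.14454853e+03]
 [ 0.00000000e+00  0.00000000e+00  0.00000000e+00  1.00000000e+00]] [[ 9.93649147e-01 -6.19282050e-02  9.39482297e-02  3.86458266e+02]
 [-1.10679399e-01 -6.88416538e-01  7.16821275e-01 -8.63648775e+02]
 [ 2.02840602e-02 -7.22666983e-01 -6.90898682e-01  9.69642756e+02]
 [ 0.00000000e+00  0.00000000e+00  0.00000000e+00  1.00000000e+00]]
```

```bash
python3 - <<'E'
import cv2,numpy as np
a=cv2.imread('pics/scene0.png');b=cv2.imread('pics/side0.png');
cv2.imwrite('pics/sc_crop.png',cv2.resize(a[140:320,180:400],None,fx=3.5,fy=3.3,interpolation=cv2.INTER_CUBIC))
cv2.imwrite('pics/si_crop.png',cv2.resize(b[140:320,190:400],None,fx=3.5,fy=3.3,interpolation=cv2.INTER_CUBIC))
E
```

```text
(no output)
```

View pics/wrist0.png

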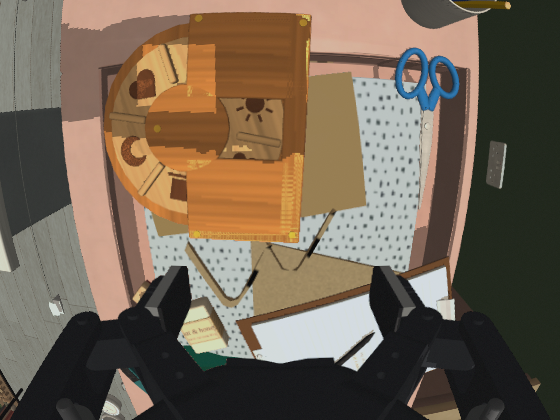

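View pics/side0.png

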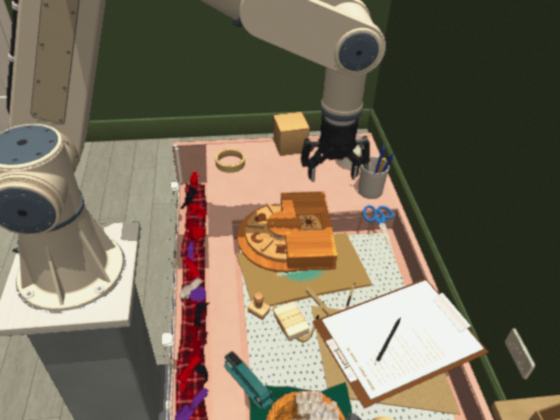

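View pics/scene0.png

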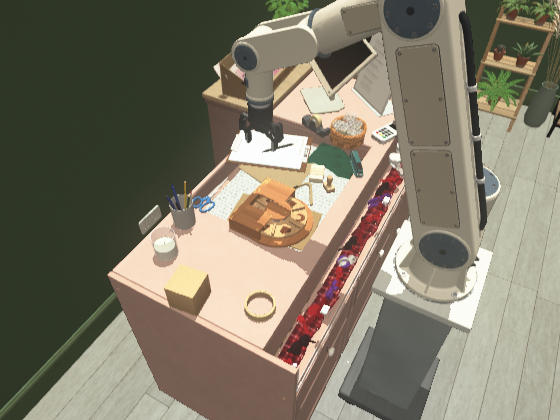

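```bash
ls pics
```

```text
sc_crop.png
scene0.png
si_crop.png
side0.png
wrist0.png
```

```bash
cat >> h.py <<'E'
def wproj(f,P):
    E=f['extrinsics'];c=(np.asarray(P,float)-E[:3,3])@E[:3,:3];r=np.hypot(c[...,0],c[...,1]);th=np.arctan2(r,c[...,2]);K=f['K']
    s=K[0,0]*th/np.maximum(r,1e-9)
    return c[...,0]*s+K[0,2],c[...,1]*s+K[1,2]
def topdown(f,x0,x1,y0,y1,z,s,name,grid=True):
    # image: up=+x, left=+y
    X=np.arange(x1,x0,-1/s);Y=np.arange(y1,y0,-1/s)
    P=np.stack([np.repeat(X[:,None],len(Y),1),np.repeat(Y[None],len(X),0),np.full((len(X),len(Y)),z)],-1)
    u,v=wproj(f,P);im=cv2.remap(f['pixels'],u.astype('f4'),v.astype('f4'),cv2.INTER_CUBIC)[:,:,::-1].copy()
    if grid:
        for x in range(int(np.ceil(x0/50)*50),int(x1),50):
            cv2.line(im,(0,int((x1-x)*s)),(im.shape[1],int((x1-x)*s)),(255,0,0),1);cv2.putText(im,str(x),(0,int((x1-x)*s)),0,.4,(0,0,255),1)
        for y in range(int(np.ceil(y0/50)*50),int(y1),50):
            cv2.line(im,(int((y1-y)*s),0),(int((y1-y)*s),im.shape[0]),(255,0,0),1);cv2.putText(im,str(y),(int((y1-y)*s),10),0,.4,(0,0,255),1)
    cv2.imwrite(f'pics/{name}.png',im)
E
python3 - <<'E'
from h import *
f=save('wrist','wrist1')
import pickle;pickle.dump(f,open('w1.pkl','wb'))
topdown(f,350,650,-100,250,34,2,'td34')
topdown(f,350,650,-100,250,56,2,'td56')
for t in ['moon','sign_stand','sign_wheel','stamp','soap_1']:
    for m in masks_of('wrist',t)[:2]: print(t,round(m['conf'],2),np.round(m['centre'],1),m['pixels'].sum())
E
```

```text
moon 0.93 [120.1 144.8] 10629
sign_stand 0.89 [125.  219.1] 39567
sign_wheel 0.71 [126. 219.] 39664
sign_wheel 0.6 [121.2 143. ] 10560
stamp 0.58 [290.3 140.5] 195
soap_1 0.9 [324.2 203.7] 1772
soap_1 0.3 [290.1 142.3] 181
```

View pics/td34.png

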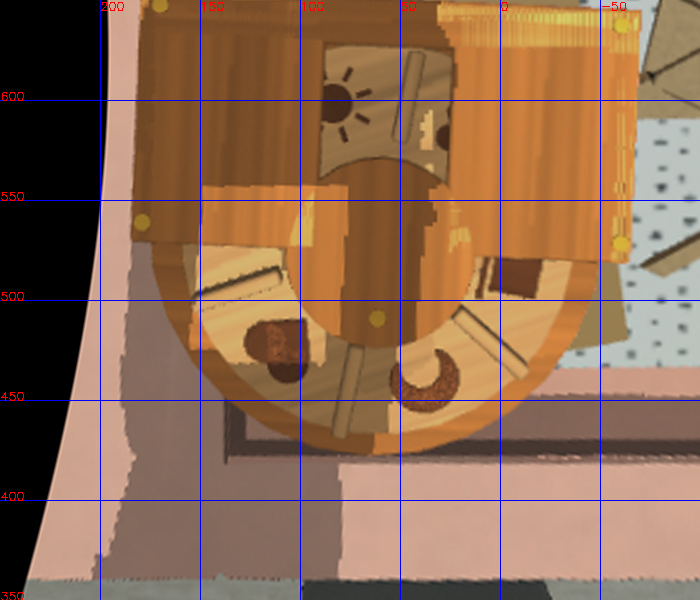

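View pics/td56.png

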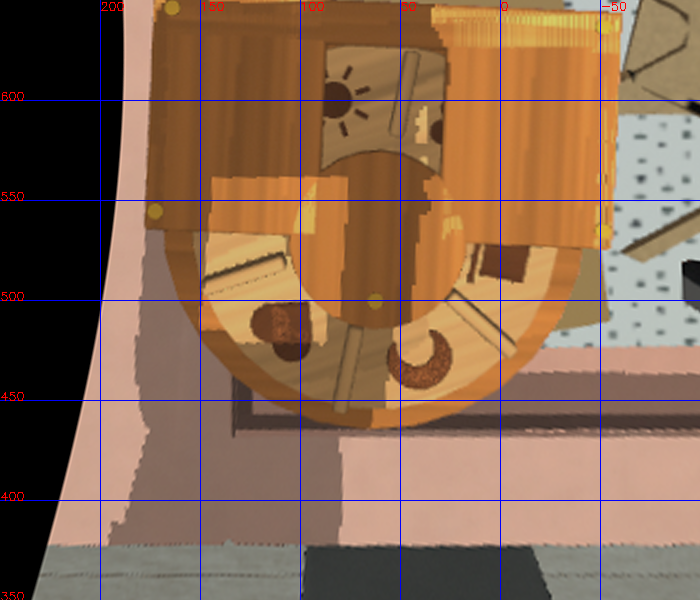

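The wrist view shows the open half towards the robot, with the moon at about pixel (133,150) and its neighbouring bars at (128,117) and (152,180). The sun is at the left of the window, at (255,103). From this I get the axis at about (531, 62), stand yaw about -2.5°, and the moon about 160° short of the window counter-clockwise. I'll move above the wheel with the fingers closed.

```bash
python3 -m inch '[{"gripper":0,"tx":0.0125,"ty":-0.020,"tz":0},{"gripper":0,"tx":0.0125,"ty":-0.020,"tz":0},{"gripper":0,"tx":0.0125,"ty":-0.020,"tz":0},{"gripper":0,"tx":0.0125,"ty":-0.020,"tz":0},{"gripper":0,"tx":0.0125,"ty":-0.020,"tz":0},{"gripper":0,"tx":0.0125,"ty":-0.020,"tz":0},{"gripper":0,"tx":0.0125,"ty":-0.020,"tz":0},{"gripper":0,"tx":0.0125,"ty":-0.020,"tz":0}]' 40
python3 - <<'E'
from h import *
f=save('wrist','wrist2')
topdown(f,400,680,-80,220,38,2,'td38b')
topdown(f,400,680,-80,220,56,2,'td56b')
print(sense()['eef_pos'],sense()['clock'])
E
```

```text
[6.24977611e+02 9.28577906e-03 2.31248658e+02] 1.4$[0]: bad value
```

View pics/wrist2.png

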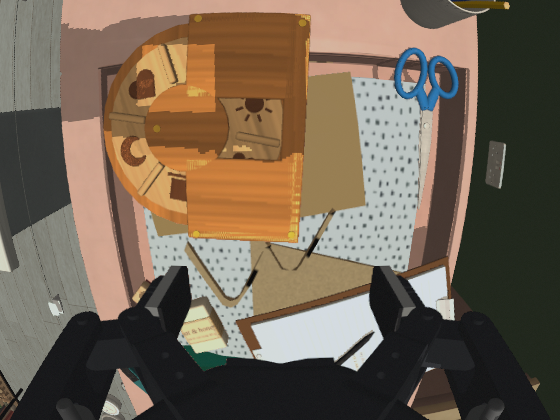

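View pics/td56b.png

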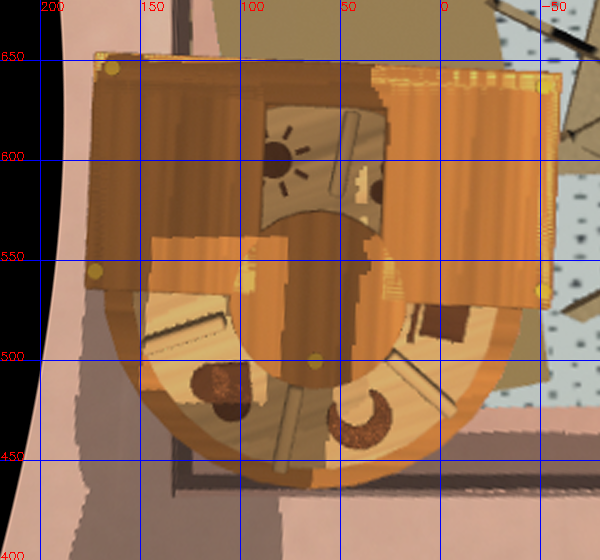

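View pics/td38b.png

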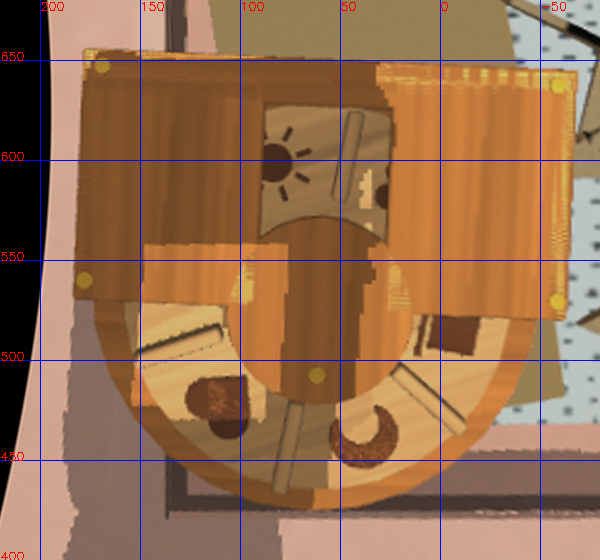

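```bash
python3 -m inch '[{"gripper":0.0,"tx":0.0125,"ty":-0.02,"tz":0.0,"spin":0.0},{"gripper":0.0,"tx":0.0125,"ty":-0.02,"tz":0.0,"spin":0.0},{"gripper":0.0,"tx":0.0125,"ty":-0.02,"tz":0.0,"spin":0.0},{"gripper":0.0,"tx":0.0125,"ty":-0.02,"tz":0.0,"spin":0.0},{"gripper":0.0,"tx":0.0125,"ty":-0.02,"tz":0.0,"spin":0.0},{"gripper":0.0,"tx":0.0125,"ty":-0.02,"tz":0.0,"spin":0.0},{"gripper":0.0,"tx":0.0125,"ty":-0.02,"tz":0.0,"spin":0.0},{"gripper":0.0,"tx":0.0125,"ty":-0.02,"tz":0.0,"spin":0.0}]' 40
python3 - <<'E'
from h import *
s=sense();print(s['eef_pos'],s['tcp_rot'],s['clock'],s['opening'])
E
```

```text
clock: 2.2
eef_pos: [464.2, 100.4, 231.4]
tcp_rot: [3.141, -0.0, 1.571]
contact_force: [0.4, 0.1, -0.2]
opening: 0.0
[464.22082194 100.44912652 231.4000533 ] [ 3.14128708e+00 -1.39277600e-04  1.57068940e+00] 2.2 0.0004320841225164098
```

```bash
python3 -m inch '[{"gripper":0.0,"tx":0.0,"ty":0.0,"tz":0.021,"spin":3.5},{"gripper":0.0,"tx":0.0,"ty":0.0,"tz":0.021,"spin":3.5},{"gripper":0.0,"tx":0.0,"ty":0.0,"tz":0.021,"spin":3.5},{"gripper":0.0,"tx":0.0,"ty":0.0,"tz":0.021,"spin":3.5},{"gripper":0.0,"tx":0.0,"ty":0.0,"tz":0.021,"spin":3.5},{"gripper":0.0,"tx":0.0,"ty":0.0,"tz":0.021,"spin":3.5},{"gripper":0.0,"tx":0.0,"ty":0.0,"tz":0.021,"spin":3.5},{"gripper":0.0,"tx":0.0,"ty":0.0,"tz":0.021,"spin":3.5}]' 40
python3 - <<'E'
from h import *
save('side','side3')
save('wrist','wrist3')
E
python3 - <<'E'
import cv2
b=cv2.imread('pics/side3.png');c=cv2.resize(b[160:310,200:390],None,fx=4,fy=4,interpolation=cv2.INTER_CUBIC)
cv2.imwrite('pics/side3c.png',c)
E
```

```text
clock: 3.0
eef_pos: [465.2, 100.0, 62.6]
tcp_rot: [3.141, -0.0, 1.08]
contact_force: [0.3, 0.1, -0.2]
opening: -0.005
```

View pics/side3c.png

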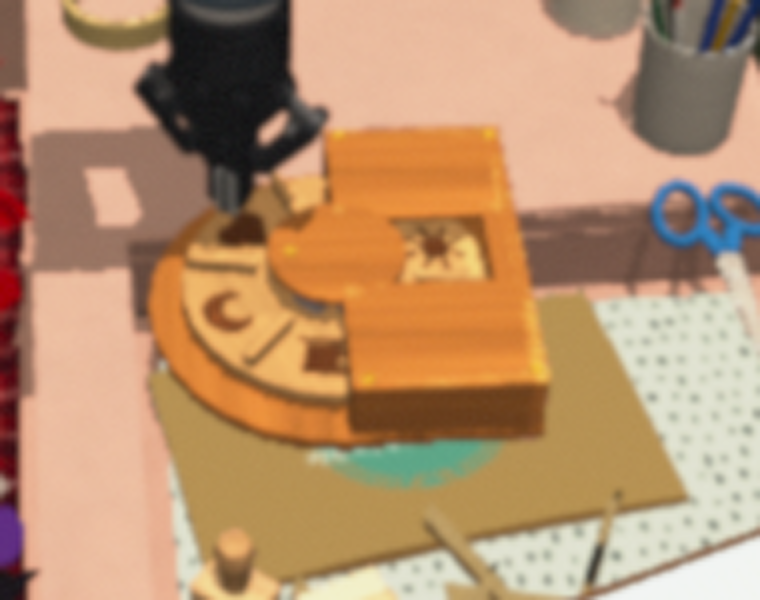

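View pics/wrist3.png

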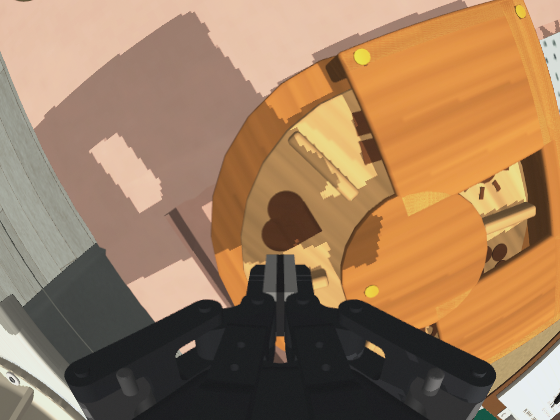

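```bash
python3 - <<'E'
from h import *
f=grab_frame('wrist')
c=np.array([531,61])
for b in (108,168):
  for off in (-2,0,2):
    print(b+off,[tuple(np.round(wproj(f,[*(c+r*np.array([np.cos(np.radians(b+off)),np.sin(np.radians(b+off))])),42])).astype(int)) for r in (51,97)])
print('tip',wproj(f,sense()['eef_pos']))
E
```

```text
106 [(np.int64(361), np.int64(194)), (np.int64(301), np.int64(129))]
108 [(np.int64(358), np.int64(196)), (np.int64(296), np.int64(134))]
110 [(np.int64(356), np.int64(199)), (np.int64(292), np.int64(139))]
166 [(np.int64(330), np.int64(277)), (np.int64(252), np.int64(293))]
168 [(np.int64(330), np.int64(279)), (np.int64(254), np.int64(298))]
170 [(np.int64(331), np.int64(282)), (np.int64(256), np.int64(303))]
tip (np.float64(281.2241326555663), np.float64(271.21395376255833))
```

```bash
python3 -m inch '[{"gripper":0.0,"tx":0.0,"ty":0.0,"tz":0.008,"spin":0.0},{"gripper":0.0,"tx":0.0,"ty":0.0,"tz":0.008,"spin":0.0},{"gripper":0.0,"tx":0.0,"ty":0.0,"tz":0.008,"spin":0.0},{"gripper":0.0,"tx":0.0,"ty":0.0,"tz":0.006,"spin":0.0},{"gripper":0.0,"tx":0.0,"ty":0.0,"tz":0.004,"spin":0.0},{"gripper":0.0,"tx":0.0,"ty":0.0,"tz":0.002,"spin":0.0},{"gripper":0.0,"tx":0.0,"ty":0.0,"tz":0.0,"spin":0.0},{"gripper":0.0,"tx":0.0,"ty":0.0,"tz":0.0,"spin":0.0}]' 40
```

```text
clock: 3.95
eef_pos: [464.9, 100.1, 27.5]
tcp_rot: [-3.141, 0.0, 1.082]
contact_force: [-2.0, 0.8, 6.9]
opening: -0.0
```

```bash
python3 -m inch '[{"gripper":0.0,"tx":-0.0053,"ty":0.0,"tz":0.0012,"spin":-4.0},{"gripper":0.0,"tx":-0.0053,"ty":0.0,"tz":0.0,"spin":-4.0},{"gripper":0.0,"tx":-0.0053,"ty":0.0,"tz":0.0,"spin":-4.0},{"gripper":0.0,"tx":-0.0053,"ty":0.0,"tz":0.0,"spin":-4.0},{"gripper":0.0,"tx":-0.0053,"ty":0.0,"tz":0.0,"spin":-4.0},{"gripper":0.0,"tx":-0.0053,"ty":0.0,"tz":0.0,"spin":-4.0},{"gripper":0.0,"tx":-0.0053,"ty":0.0,"tz":0.0,"spin":-4.0},{"gripper":0.0,"tx":-0.0053,"ty":0.0,"tz":0.0,"spin":-4.0}]' 40
python3 - <<'E'
from h import *
f=save('wrist','wrist4')
p=sense()['eef_pos'];d=p[:2]-[531,61];print(np.degrees(np.arctan2(d[1],d[0]))%360,np.hypot(*d),p)
E
```

```text
clock: 4.75
eef_pos: [454.2, 59.3, 26.3]
tcp_rot: [-3.14, -0.0, 1.644]
contact_force: [-2.8, 1.2, 7.4]
opening: -0.001
181.6926669861835 76.81638651788006 [454.21713241  58.73097338  26.26795083]
```

View pics/wrist4.png

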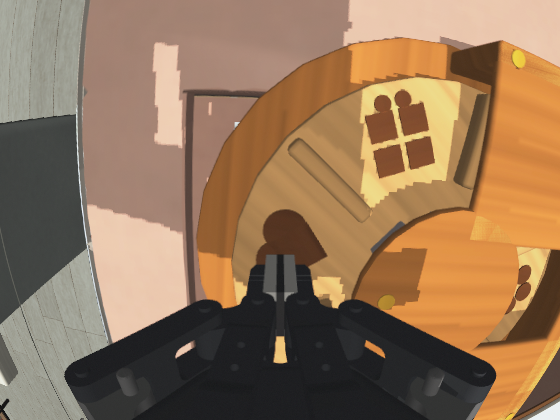

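```bash
cat >> h.py <<'E'
def wunproj(f,u,v,z):
    K=f['K'];E=f['extrinsics'];a,b=u-K[0,2],v-K[1,2];r=np.hypot(a,b);th=r/K[0,0]
    d=E[:3,:3]@np.array([np.sin(th)*a/r,np.sin(th)*b/r,np.cos(th)]);o=E[:3,3];return o+d*(z-o[2])/d[2]
def ang(p,c=(531,61)):
    d=np.array(p)[:2]-c;return np.degrees(np.arctan2(d[1],d[0]))%360,np.hypot(*d)
E
python3 - <<'E'
from h import *
f=grab_frame('wrist')
for u,v in [(293,145),(368,215),(330,180),(487,100),(468,185)]: print(ang(wunproj(f,u,v,38)))
E
```

```text
(np.float64(141.45184838730836), np.float64(97.63496061947963))
(np.float64(140.61337503116619), np.float64(53.24478293990026))
(np.float64(141.42528695315735), np.float64(76.5202785061468))
(np.float64(83.72116169899148), np.float64(93.12886229584286))
(np.float64(82.76918926314329), np.float64(52.36475077735857))
```

```bash
R='x'; python3 -m inch '[{"gripper":0.0,"tx":-0.0053,"ty":0.0,"tz":0.0004,"spin":-4.0},{"gripper":0.0,"tx":-0.0053,"ty":0.0,"tz":0.0,"spin":-4.0},{"gripper":0.0,"tx":-0.0053,"ty":0.0,"tz":0.0,"spin":-4.0},{"gripper":0.0,"tx":-0.0053,"ty":0.0,"tz":0.0,"spin":-4.0},{"gripper":0.0,"tx":-0.0053,"ty":0.0,"tz":0.0,"spin":-4.0},{"gripper":0.0,"tx":-0.0053,"ty":0.0,"tz":0.0,"spin":-4.0},{"gripper":0.0,"tx":-0.0053,"ty":0.0,"tz":0.0,"spin":-4.0},{"gripper":0.0,"tx":-0.0053,"ty":0.0,"tz":0.0,"spin":-4.0}]' 40
python3 -m inch '[{"gripper":0.0,"tx":-0.0053,"ty":0.0,"tz":0.0,"spin":-4.0},{"gripper":0.0,"tx":-0.0053,"ty":0.0,"tz":0.0,"spin":-4.0},{"gripper":0.0,"tx":-0.0053,"ty":0.0,"tz":0.0,"spin":-4.0},{"gripper":0.0,"tx":-0.0053,"ty":0.0,"tz":0.0,"spin":-4.0},{"gripper":0.0,"tx":-0.0053,"ty":0.0,"tz":0.0,"spin":-4.0},{"gripper":0.0,"tx":-0.0053,"ty":0.0,"tz":0.0,"spin":-4.0},{"gripper":0.0,"tx":0.0,"ty":0.0,"tz":0.0,"spin":0.0},{"gripper":0.0,"tx":0.0,"ty":0.0,"tz":-0.01,"spin":0.0}]' 40
python3 - <<'E'
from h import *
f=save('wrist','wrist5')
p=sense()['eef_pos'];print(ang(p),p,sense()['tcp_rot'])
E
```

```text
clock: 5.65
eef_pos: [466.9, 19.2, 25.8]
tcp_rot: [-3.14, -0.001, 2.202]
contact_force: [-3.5, -0.5, 7.7]
opening: -0.001
clock: 6.45
eef_pos: [490.0, -2.6, 35.3]
tcp_rot: [-3.141, -0.001, 2.618]
contact_force: [-0.9, 0.4, 1.0]
opening: 0.001
(np.float64(237.80774283711037), np.float64(74.9689326377149)) [491.05940763  -2.44359654  37.07401992] [3.14115143e+00 6.84711599e-04 2.61767781e+00]
```

View pics/wrist5.png

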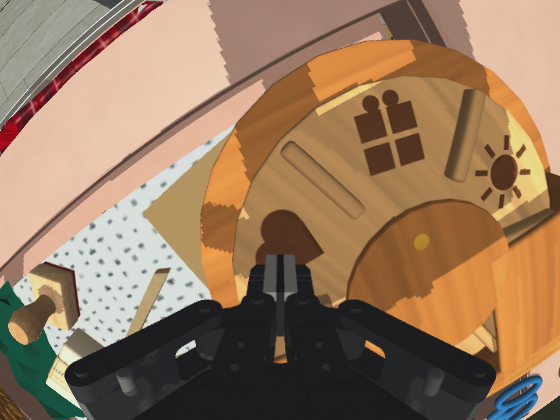

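```bash
python3 - <<'E'
from h import *
f=grab_frame('wrist')
for u,v in [(285,148),(360,212),(322,180),(470,93),(455,180)]: print(ang(wunproj(f,u,v,38)))
E
```

```text
(np.float64(198.9507040967925), np.float64(96.23274222480329))
(np.float64(197.85213364250492), np.float64(50.44594793000668))
(np.float64(198.83974464262946), np.float64(74.35313043276284))
(np.float64(140.1387716421743), np.float64(95.00738523358491))
(np.float64(137.27706746240958), np.float64(51.53386845096379))
```

```bash
python3 -m inch '[{"gripper":0.0,"tx":0.0,"ty":0.0,"tz":-0.012,"spin":0.0},{"gripper":0.0,"tx":0.0,"ty":0.0,"tz":-0.012,"spin":0.0},{"gripper":0.0,"tx":0.0,"ty":0.0,"tz":-0.012,"spin":0.0},{"gripper":0.0,"tx":0.0125,"ty":0.0228,"tz":0.0,"spin":0.0},{"gripper":0.0,"tx":0.0125,"ty":0.0228,"tz":0.0,"spin":0.0},{"gripper":0.0,"tx":0.0125,"ty":0.0228,"tz":0.0,"spin":0.0},{"gripper":0.0,"tx":0.0125,"ty":0.0228,"tz":0.0,"spin":0.0},{"gripper":0.0,"tx":0.0125,"ty":0.0228,"tz":0.0,"spin":0.0}]' 40
python3 -m inch '[{"gripper":0.0,"tx":0.0,"ty":0.0,"tz":0.0,"spin":7.0},{"gripper":0.0,"tx":0.0,"ty":0.0,"tz":0.0,"spin":7.0},{"gripper":0.0,"tx":0.0,"ty":0.0,"tz":0.0,"spin":7.5},{"gripper":0.0,"tx":0.0,"ty":0.0,"tz":0.0,"spin":7.5},{"gripper":0.0,"tx":0.0,"ty":0.0,"tz":0.008,"spin":0.0},{"gripper":0.0,"tx":0.0,"ty":0.0,"tz":0.008,"spin":0.0},{"gripper":0.0,"tx":0.0,"ty":0.0,"tz":0.0,"spin":0.0},{"gripper":0.0,"tx":0.0,"ty":0.0,"tz":0.0,"spin":0.0}]' 40
python3 - <<'E'
from h import *
f=save('wrist','wrist6')
p=sense()['eef_pos'];print(ang(p),p,sense()['tcp_rot'])
for b in range(18,360,60):
  print(b,[tuple(int(q) for q in wproj(f,[531+r*np.cos(np.radians(b+.5)),61+r*np.sin(np.radians(b+.5)),42])) for r in (51,97)])
E
```

```text
clock: 7.35
eef_pos: [493.6, 128.8, 72.8]
tcp_rot: [3.141, 0.001, 2.618]
contact_force: [0.7, -0.3, -0.8]
opening: -0.001
clock: 8.15
eef_pos: [493.1, 127.5, 55.3]
tcp_rot: [-3.141, -0.0, 2.114]
contact_force: [-0.8, 0.3, -0.0]
opening: -0.0
(np.float64(119.55198573144646), np.float64(76.50368185833432)) [493.26738571 127.55120703  55.53752618] [-3.14110989e+00 -1.42724323e-04  2.11314919e+00]
18 [(350, 371), (408, 374)]
78 [(334, 316), (393, 265)]
138 [(249, 302), (220, 230)]
198 [(199, 347), (132, 329)]
258 [(229, 396), (195, 418)]
318 [(297, 406), (312, 435)]
```

View pics/wrist6.png

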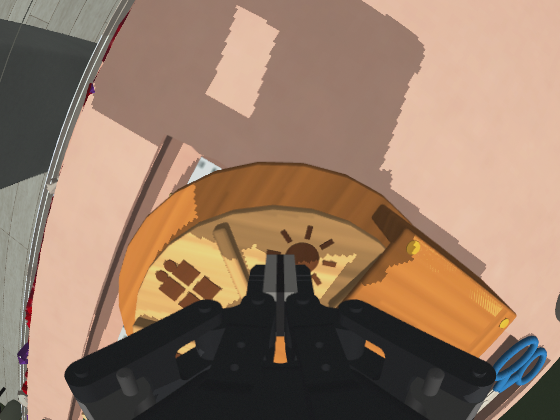

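```bash
python3 -m inch '[{"gripper":0.0,"tx":0.0,"ty":0.0,"tz":0.007,"spin":0.0},{"gripper":0.0,"tx":0.0,"ty":0.0,"tz":0.007,"spin":0.0},{"gripper":0.0,"tx":0.0,"ty":0.0,"tz":0.007,"spin":0.0},{"gripper":0.0,"tx":0.0,"ty":0.0,"tz":0.005,"spin":0.0},{"gripper":0.0,"tx":0.0,"ty":0.0,"tz":0.003,"spin":0.0},{"gripper":0.0,"tx":0.0,"ty":0.0,"tz":0.001,"spin":0.0},{"gripper":0.0,"tx":0.0,"ty":0.0,"tz":0.0,"spin":0.0},{"gripper":0.0,"tx":0.0,"ty":0.0,"tz":0.0,"spin":0.0}]' 40
python3 -m inch '[{"gripper":0.0,"tx":0.0,"ty":-0.0053,"tz":0.0002,"spin":-4.0},{"gripper":0.0,"tx":0.0,"ty":-0.0053,"tz":0.0,"spin":-4.0},{"gripper":0.0,"tx":0.0,"ty":-0.0053,"tz":0.0,"spin":-4.0},{"gripper":0.0,"tx":0.0,"ty":-0.0053,"tz":0.0,"spin":-4.0},{"gripper":0.0,"tx":0.0,"ty":-0.0053,"tz":0.0,"spin":-4.0},{"gripper":0.0,"tx":0.0,"ty":-0.0053,"tz":0.0,"spin":-4.0},{"gripper":0.0,"tx":0.0,"ty":-0.0053,"tz":0.0,"spin":-4.0},{"gripper":0.0,"tx":0.0,"ty":-0.0053,"tz":0.0,"spin":-4.0}]' 40
python3 - <<'E'
from h import *
f=save('wrist','wrist7')
p=sense()['eef_pos'];print(ang(p),p,sense()['tcp_rot'])
for b in range(108,190,4):
  print(b,[tuple(int(q) for q in wproj(f,[531+r*np.cos(np.radians(b)),61+r*np.sin(np.radians(b)),38])) for r in (51,97)])
E
```

```text
clock: 9.0
eef_pos: [493.4, 128.0, 25.8]
tcp_rot: [3.141, -0.0, 2.112]
contact_force: [-2.7, 2.7, 8.6]
opening: -0.001
clock: 9.8
eef_pos: [463.5, 98.2, 25.6]
tcp_rot: [3.141, -0.0, 2.673]
contact_force: [-2.4, 2.4, 8.7]
opening: 0.001
(np.float64(151.6818396692552), np.float64(77.23991805819115)) [463.0036113   97.64008823  25.58331079] [-3.14130529e+00 -6.92101690e-04  2.67769562e+00]
108 [(342, 347), (411, 294)]
112 [(338, 344), (404, 286)]
116 [(333, 341), (395, 279)]
120 [(328, 338), (386, 273)]
124 [(322, 336), (375, 267)]
128 [(316, 334), (363, 261)]
132 [(310, 332), (351, 256)]
136 [(304, 330), (337, 252)]
140 [(297, 329), (323, 249)]
144 [(290, 328), (308, 246)]
148 [(283, 327), (293, 245)]
152 [(276, 327), (277, 244)]
156 [(269, 327), (262, 244)]
160 [(262, 327), (247, 245)]
164 [(255, 328), (232, 247)]
168 [(248, 329), (217, 250)]
172 [(241, 331), (204, 254)]
176 [(235, 332), (191, 258)]
180 [(229, 334), (179, 263)]
184 [(223, 337), (168, 269)]
188 [(218, 339), (158, 275)]
```

View pics/wrist7.png

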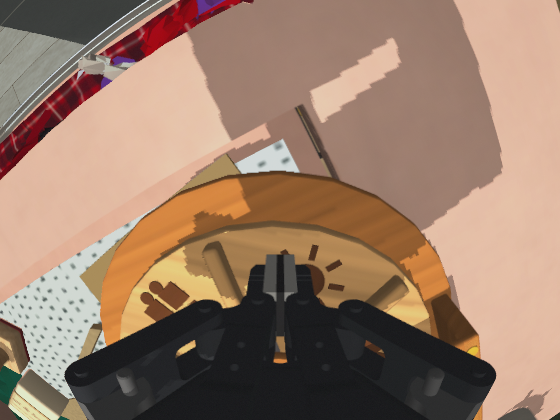

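```bash
python3 -m inch '[{"gripper":0.0,"tx":0.0,"ty":-0.0053,"tz":0.0,"spin":-4.0},{"gripper":0.0,"tx":0.0,"ty":-0.0053,"tz":0.0,"spin":-4.0},{"gripper":0.0,"tx":0.0,"ty":-0.0053,"tz":0.0,"spin":-4.0},{"gripper":0.0,"tx":0.0,"ty":-0.0053,"tz":0.0,"spin":-4.0},{"gripper":0.0,"tx":0.0,"ty":-0.0053,"tz":0.0,"spin":-4.0},{"gripper":0.0,"tx":0.0,"ty":-0.0053,"tz":0.0,"spin":-4.0},{"gripper":0.0,"tx":0.0,"ty":-0.0053,"tz":0.0,"spin":-4.0},{"gripper":0.0,"tx":0.0,"ty":0.0,"tz":0.0,"spin":0.0}]' 40
python3 -m inch '[{"gripper":0.0,"tx":0.0,"ty":0.0,"tz":-0.003,"spin":0.0},{"gripper":0.0,"tx":0.0,"ty":0.0,"tz":-0.004,"spin":0.0},{"gripper":0.0,"tx":0.0,"ty":0.0,"tz":-0.004,"spin":0.0},{"gripper":0.0,"tx":0.0,"ty":0.0,"tz":0.0,"spin":0.0},{"gripper":0.0,"tx":0.0,"ty":0.0,"tz":0.0,"spin":0.0},{"gripper":0.0,"tx":0.0,"ty":0.0,"tz":0.0,"spin":0.0},{"gripper":0.0,"tx":0.0,"ty":0.0,"tz":0.0,"spin":0.0},{"gripper":0.0,"tx":0.0,"ty":0.0,"tz":0.0,"spin":0.0}]' 40
python3 - <<'E'
from h import *
f=save('wrist','wrist8')
p=sense()['eef_pos'];print(ang(p),p,sense()['tcp_rot'])
for b in range(130,230,4):
  print(b,[tuple(int(q) for q in wproj(f,[531+r*np.cos(np.radians(b)),61+r*np.sin(np.radians(b)),38])) for r in (51,97)])
s=save('side','side8');b=cv2.imread('pics/side8.png');c=cv2.resize(b[160:310,200:390],None,fx=4,fy=4,interpolation=cv2.INTER_CUBIC)
cv2.imwrite('pics/side8c.png',c)
E
```

```text
clock: 10.65
eef_pos: [453.9, 62.1, 25.6]
tcp_rot: [-3.141, -0.001, -3.122]
contact_force: [-3.5, -1.0, 7.0]
opening: -0.002
clock: 11.45
eef_pos: [454.2, 62.5, 36.4]
tcp_rot: [-3.142, -0.0, -3.124]
contact_force: [-0.2, 0.4, 0.6]
opening: -0.0
(np.float64(178.8781147230644), np.float64(76.8130735720637)) [454.20165101  62.50394934  36.36285603] [-3.14156418e+00 -2.37229273e-04 -3.12416617e+00]
130 [(344, 339), (413, 294)]
134 [(341, 336), (407, 286)]
138 [(337, 333), (400, 279)]
142 [(332, 330), (393, 272)]
146 [(328, 327), (384, 265)]
150 [(322, 324), (374, 259)]
154 [(317, 322), (363, 253)]
158 [(311, 320), (352, 248)]
162 [(305, 318), (339, 244)]
166 [(299, 317), (326, 240)]
170 [(292, 316), (312, 237)]
174 [(286, 315), (298, 235)]
178 [(279, 314), (284, 234)]
182 [(272, 314), (269, 234)]
186 [(265, 314), (255, 235)]
190 [(259, 315), (241, 236)]
194 [(252, 316), (227, 238)]
198 [(246, 317), (214, 242)]
202 [(240, 319), (201, 246)]
206 [(234, 321), (189, 250)]
210 [(228, 323), (179, 256)]
214 [(223, 325), (169, 262)]
218 [(218, 328), (160, 268)]
222 [(214, 331), (152, 275)]
226 [(210, 334), (145, 282)]
```

View pics/wrist8.png

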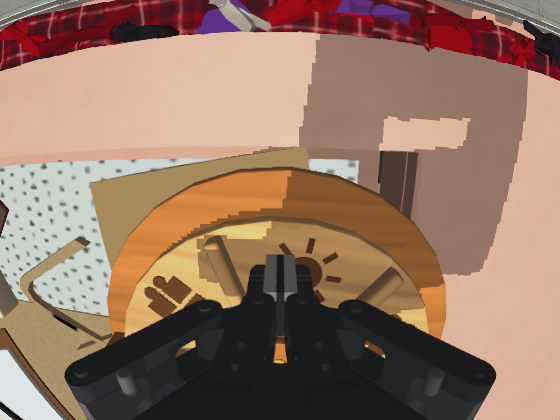

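View pics/side8c.png

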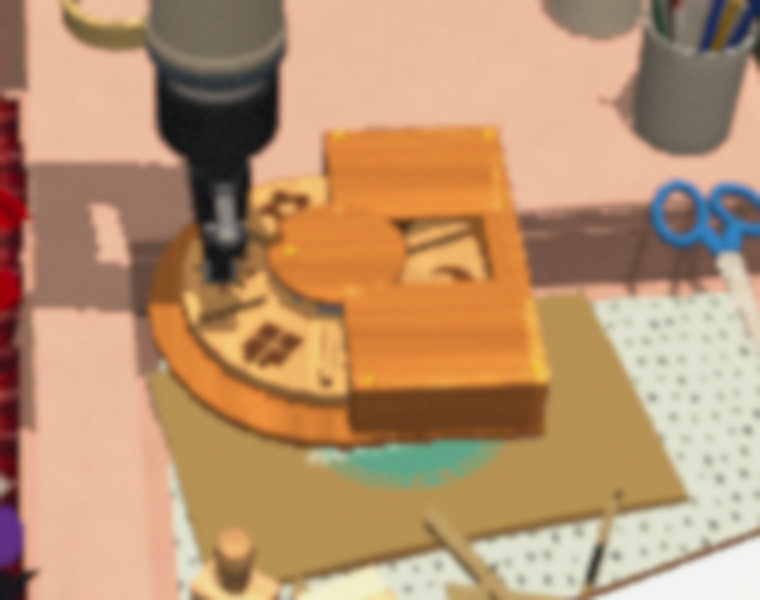

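```bash
python3 -m inch '[{"gripper":0.0,"tx":0.0,"ty":-0.002,"tz":0.0,"spin":-1.5},{"gripper":0.0,"tx":0.0,"ty":-0.002,"tz":0.0,"spin":-1.5},{"gripper":0.0,"tx":0.0,"ty":-0.002,"tz":0.0,"spin":-1.5},{"gripper":0.0,"tx":0.0,"ty":-0.002,"tz":0.0,"spin":-1.5},{"gripper":0.0,"tx":0.0,"ty":-0.002,"tz":0.0,"spin":-1.5},{"gripper":0.0,"tx":0.0,"ty":-0.002,"tz":0.0,"spin":-1.5},{"gripper":0.0,"tx":0.0,"ty":-0.002,"tz":0.0,"spin":-1.5},{"gripper":0.0,"tx":0.0,"ty":-0.002,"tz":0.0,"spin":-1.5}]' 40
python3 - <<'E'
from h import *
f=save('wrist','wrist9')
p=sense()['eef_pos'];print(ang(p),p,sense()['tcp_rot'])
for b in range(194,212,2):
  print(b,[tuple(int(q) for q in wproj(f,[531+r*np.cos(np.radians(b)),61+r*np.sin(np.radians(b)),38])) for r in (51,97)])
E
```

```text
clock: 12.35
eef_pos: [456.0, 46.6, 36.4]
tcp_rot: [3.142, -0.0, -2.914]
contact_force: [-0.8, 0.0, 0.1]
opening: 0.002
(np.float64(191.04096559694872), np.float64(76.34230878252517)) [456.07074864  46.37962377  36.50148473] [-3.14149351e+00 -9.38547761e-05 -2.91201998e+00]
194 [(272, 313), (269, 233)]
196 [(269, 313), (262, 233)]
198 [(265, 314), (255, 234)]
200 [(262, 314), (248, 234)]
202 [(259, 314), (241, 235)]
204 [(255, 315), (234, 236)]
206 [(252, 315), (227, 237)]
208 [(249, 316), (220, 239)]
210 [(246, 316), (214, 241)]
```

View pics/wrist9.png

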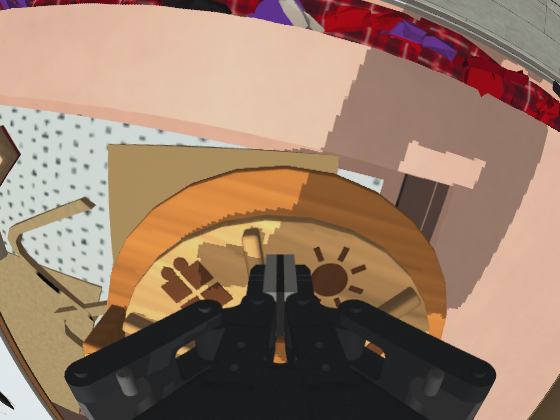

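```bash
python3 -m inch '[{"gripper":0.0,"tx":0.0,"ty":-0.00133,"tz":0.0,"spin":-1.0},{"gripper":0.0,"tx":0.0,"ty":-0.00133,"tz":0.0,"spin":-1.0},{"gripper":0.0,"tx":0.0,"ty":-0.00133,"tz":0.0,"spin":-1.0},{"gripper":0.0,"tx":0.0,"ty":-0.00133,"tz":0.0,"spin":-1.0},{"gripper":0.0,"tx":0.0,"ty":-0.00133,"tz":0.0,"spin":-1.0},{"gripper":0.0,"tx":0.0,"ty":-0.00133,"tz":0.0,"spin":-1.0},{"gripper":0.0,"tx":0.0,"ty":0.0,"tz":0.0,"spin":0.0},{"gripper":0.0,"tx":0.0,"ty":0.0,"tz":0.0,"spin":0.0}]' 40
python3 - <<'E'
from h import *
f=save('wrist','wrist10')
p=sense()['eef_pos'];print(ang(p),p,sense()['contact_force'])
for b in range(198,216,2):
  print(b,[tuple(int(q) for q in wproj(f,[531+r*np.cos(np.radians(b)),61+r*np.sin(np.radians(b)),38])) for r in (51,97)])
E
```

```text
clock: 13.2
eef_pos: [457.8, 38.9, 36.6]
tcp_rot: [3.141, -0.001, -2.811]
contact_force: [-2.3, -0.4, 4.7]
opening: 0.0
(np.float64(196.7936776581756), np.float64(76.46843534298141)) [457.79283751  38.90626868  36.60960496] [-2.10405227 -0.85733515  4.64727926]
198 [(275, 313), (276, 233)]
200 [(272, 313), (269, 233)]
202 [(269, 313), (262, 233)]
204 [(265, 314), (255, 234)]
206 [(262, 314), (248, 234)]
208 [(259, 314), (241, 235)]
210 [(255, 315), (234, 236)]
212 [(252, 315), (227, 238)]
214 [(249, 316), (220, 239)]
```

View pics/wrist10.png

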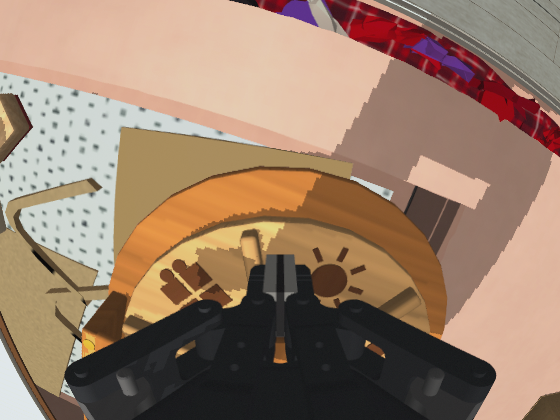

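```bash
python3 -m inch '[{"gripper":0.0,"tx":0.0,"ty":0.0,"tz":-0.002,"spin":0.0},{"gripper":0.0,"tx":0.0,"ty":0.0,"tz":-0.003,"spin":0.0},{"gripper":0.0,"tx":0.0,"ty":0.0,"tz":0.0,"spin":0.0},{"gripper":0.0,"tx":0.0,"ty":0.0,"tz":0.0,"spin":0.0},{"gripper":0.0,"tx":0.0,"ty":0.0,"tz":0.0,"spin":0.0},{"gripper":0.0,"tx":0.0,"ty":0.0,"tz":0.0,"spin":0.0},{"gripper":0.0,"tx":0.0,"ty":0.0,"tz":0.0,"spin":0.0},{"gripper":0.0,"tx":0.0,"ty":0.0,"tz":0.0,"spin":0.0}]' 40
```

```text
clock: 14.05
eef_pos: [458.1, 39.0, 41.4]
tcp_rot: [3.142, -0.0, -2.81]
contact_force: [-0.6, 0.3, -0.2]
opening: -0.003
```

```bash
python3 -m inch '[{"gripper":0.0,"tx":0.0,"ty":0.0,"tz":-0.015,"spin":0.0},{"gripper":0.0,"tx":0.0,"ty":0.0,"tz":-0.03,"spin":0.0},{"gripper":0.0,"tx":0.0,"ty":0.0,"tz":-0.03,"spin":0.0},{"gripper":0.0,"tx":0.0,"ty":0.0,"tz":-0.03,"spin":0.0},{"gripper":0.0,"tx":-0.01,"ty":0.03,"tz":-0.03,"spin":-5.0},{"gripper":0.0,"tx":-0.01,"ty":0.03,"tz":-0.03,"spin":-5.0},{"gripper":0.0,"tx":0.0,"ty":0.03,"tz":-0.0,"spin":0.0},{"gripper":0.0,"tx":0.0,"ty":0.03,"tz":0.0,"spin":0.0}]' 40
python3 - <<'E'
from h import *
f=save('wrist','wrist11');topdown(f,420,680,-80,220,34,2,'td34d')
s=save('side','side11');b=cv2.imread('pics/side11.png');c=cv2.resize(b[160:310,200:390],None,fx=4,fy=4,interpolation=cv2.INTER_CUBIC)
cv2.imwrite('pics/side11c.png',c)
E
```

```text
clock: 14.85
eef_pos: [425.9, 155.8, 207.6]
tcp_rot: [-3.141, 0.002, -2.636]
contact_force: [-0.1, 0.9, -0.4]
opening: -0.001
```

View pics/wrist11.png

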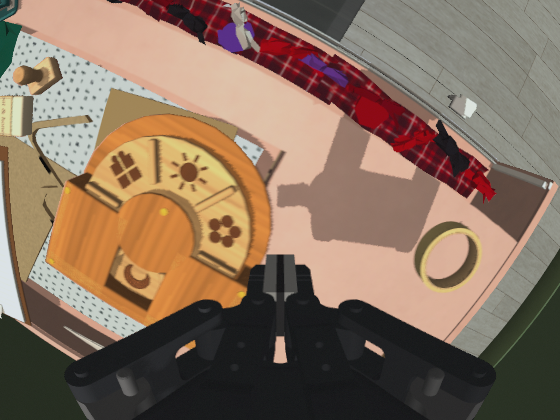

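View pics/td34d.png

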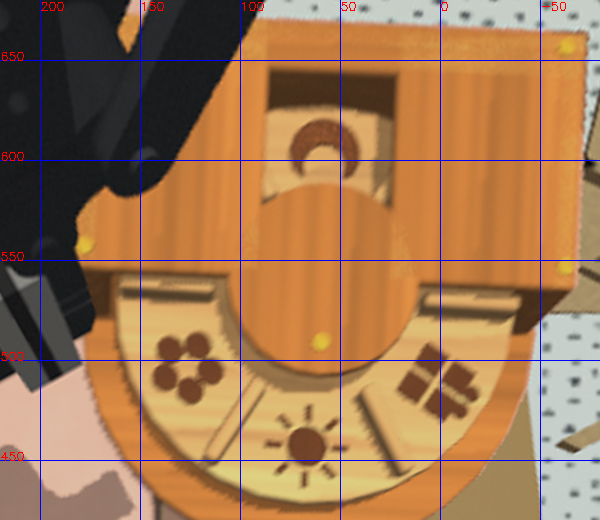

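View pics/side11c.png

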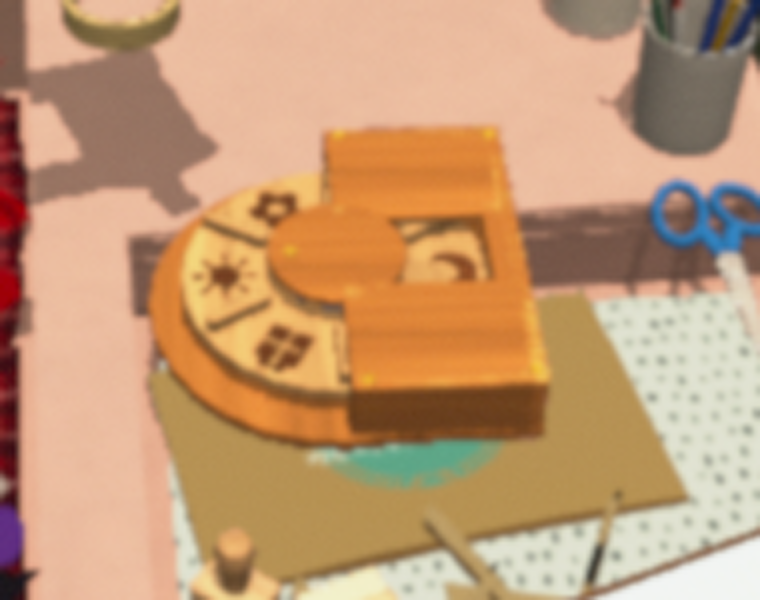

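```bash
python3 - <<'E'
from h import *
f=grab_frame('wrist');px=f['pixels'].astype(int)
# dark inlay blobs -> centroids of sun (187,172) & gift etc; ; height by bar/inlay radii
g=px.sum(2);m=(g<270).astype('u1')
n,l,st,ce=cv2.connectedComponentsWithStats(m)
pts={}
for i in range(1,n):
    if 60<st[i,4]<1500 and 90<ce[i,0]<260 and 130<ce[i,1]<300: print(st[i,4],ce[i].round(1),[ [round(float(q),1) for q in ang(wunproj(f,*ce[i],z))] for z in (30,34,38)])
for t in ('moon',):
    for q in masks_of('wrist',t)[:3]: print(t,q['conf'],q['centre'],q['pixels'].sum())
s=sense();print(s['clock'],s['contact_force'])
E
```

```text
294 [250.3 162.4] [[153.0, 127.9], [153.1, 128.6], [153.3, 129.2]]
640 [221.3 178. ] [[155.2, 94.5], [155.3, 95.6], [155.5, 96.7]]
137 [153.3 162.2] [[206.2, 73.9], [205.0, 74.7], [203.7, 75.4]]
153 [122.6 160.7] [[232.2, 83.7], [230.7, 83.4], [229.2, 83.2]]
144 [113.1 167.2] [[242.2, 83.9], [240.6, 83.3], [239.0, 82.7]]
258 [185.1 173.4] [[177.0, 72.1], [176.5, 73.4], [176.1, 74.7]]
113 [131.4 175. ] [[230.3, 65.4], [228.5, 65.4], [226.6, 65.5]]
109 [120.9 182.2] [[244.5, 65.4], [242.5, 64.9], [240.5, 64.5]]
143 [175.5 214.8] [[153.2, 28.7], [153.9, 30.6], [154.4, 32.5]]
531 [220.  232.3] [[116.4, 71.9], [117.7, 72.6], [118.9, 73.4]]
627 [123.2 291.7] [[353.8, 106.1], [354.1, 102.5], [354.4, 98.9]]
166 [214.4 263.1] [[86.3, 74.8], [88.0, 74.4], [89.7, 74.2]]
261 [132.2 279.7] [[356.0, 80.9], [356.4, 77.7], [356.9, 74.5]]
moon 0.68 [190.8, 177.9] 12840
moon 0.46 [268.8, 457.2] 2287
15.05 [ 0.43943121 -1.23588307 -0.46971398]
```

```bash
python3 - <<'E'
from rig import *
print(sign_off())
E
```

```text
the job is handed in; nothing more can be done
None
```

The moon now sits in the middle of its window, and the job is handed in at about 15 s of the 48 s allowed.

- **What I did:** With the fingers closed, I pressed the wheel down and turned it about 160° counter-clockwise in two strokes. At that depth, friction under the fingertip carried the wheel more than the bar did. For the last few degrees I eased off and pushed a bar until the wheel reached its seat.
- **Position:** In the last pictures the moon is in mid-window. The sun and flower inlays are within about 1° of where they should be for that seat. The networks were unreliable here: their `moon` mask in the last wrist picture was on the wrong part, so I measured from the inlays and bars instead.
- **Sprung up and caught:** This is inferred from force; I did not try to turn the wheel afterwards. In the seat it pushed up on the fingertip with 4.7 N at 36.6 mm, where there had been almost none 8° earlier. The force was gone once the tip was lifted 5 mm. The fingertip and picture heights came out 2–4 mm higher than stated, so the cameras alone do not prove the wheel's height.
- **Surroundings:** The gripper ended clear, about 20 cm up. I never went near the box, tape, stamp, soap or stapler; I did not re-measure their positions. One early move was refused for its format and nothing moved.

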